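# Fit the dummy-cell spacer in a battery case and hold the short module flush

## Robot

A 6-joint arm with a two-finger parallel gripper is mounted at the origin on the work surface. World frame = base frame: x ahead of the robot, y to its left, z up, the work surface at z = 0. Lengths are in mm, angles in degrees, forces in N, time in s.
With the tool pointing down it reaches from about 350 to 850 mm from the base axis. Payload 8.1 kg.
Tool frame: the origin (TCP) lies on the centre line of the jaws, within the pads' length; the fingertips stand 19 mm ahead of it and the grasp point (between the pads) is the TCP; z points along the fingers, y is the line along which they close (so a half turn about z gives the same grasp; the last joint's range is limited). The gripper opens to 85 mm and grips with 20 to 120 N. Pads are 22 mm wide; open, the fingers measure 114 mm over their backs; the gripper's body (76 mm by 85 mm) begins 54 mm behind the grasp point. The pads swing forward as they close: fully open they stand 13 mm farther back than shut.
Start: joints at [-78.06, 7.471, 85.268, -0, 87.261, -4.893], TCP at [173.775, -574.289, 250.292] pointing down, gripper open.
Joint ranges: [-169.43, 169.43], [-51.17, 129.36], [1.28, 143.12], [-76.62, 256.62], [0, 156.53], [-152.29, 152.29]. Speed limits (degrees/s): [136.94, 136.94, 159.86, 180, 180, 180].

## Interface

Orientations are given as [roll, pitch, yaw] about the fixed x, y, z axes, in that order (R = Rz(yaw) Ry(pitch) Rx(roll)).
In Python, from bench import r gives the robot as it stands. The module is installed in compiled form; this text tells all that it offers.
- The arm moves only by the tool servo_tool, never from a script. Its arguments are lists of equal length, an entry for each row: "fingers": the finger opening in m, from 0 to 0.0854; "linear": the shift along the tool's x, y, z in m, a list of three; "rotation": the turn, a rotation vector about the tool's x, y, z in degrees, a list of three. A call has 1 to 10 rows; each row is the pose to reach, as a shift and turn from the pose commanded when the call began, along the tool's axes at that moment; what a row does not reach only later rows make up. A row lasts 1/10 s, in which the tool goes at most 50 mm and 8.59 degrees, less where a joint would pass 70% of its speed; a pose out of reach is approached as far as the arm can. A call with a gripper value outside its range is refused whole. The fingers move at their own pace and stop on an object; "force" is the grip in N (left out, the last holds). Time passes only in rows, so rows that repeat a pose let the fingers close. It gives the time, the measured TCP pose, the force, the opening and the grip force at its end, in the units of the state.
- r.sense(): the state, without advancing time (a new reading comes with each control period).
- r.snapshot(name): name is "scene" or "top" or "wrist"; returns a dict with "frame" (400x640x3 uint8, red, green, blue), "fx", "fy", "cx", "cy" (pixels), "camera_from_world" (4x4, takes a point from world to camera coordinates). Camera axes: x right, y up, looking along -z (the intrinsics and any distortion apply to the point x, -y, -z); pixel columns grow to the right and rows downward; lengths in mm; the calibration is good to about 2 mm. A picture is of the moment at which its call begins. There is no depth.
- r.hand_in(): hands the job in; it is judged then, once.
The state is a dict: "time": time; "joint_pos": joint angles; "qd": joint speeds; "joint_efforts": joint torques, N m; "tool_pos": TCP position; "tcp_rot": TCP orientation; "ft_force": force on the tool from outside, world axes, zero at the start; "wrist_torque": the same for the moment, N m; "finger_gap": finger opening in mm; "grip_force": force on a finger pad.
Only numpy, scipy, OpenCV 4.12 (cv2) and the standard library are available. Lean on these libraries where they do the work, as an engineer would, in place of code of your own. Each camera call takes 0.05 s, during which the arm holds its last target. There are 200 camera calls.

## Task

One of the four modules in the black battery case is a cell short: it is narrower than the others, leaves the only wide gap in the case, and stands a little proud of the rim on its springy adhesive pad. Pick up the pale nylon spacer by its rib, slide it, rib up, down into that gap until it stands fully home on the case floor, and let go of it. Then, without disturbing the spacer or the other things on the bench, press the short module down with the fingertips until its top is flush with the rim, not so hard as to crush the cells, and finish while still holding it pressed flush.

Things in the scene. Friction and masses are not known exactly. Their poses are not given: they have to be found in the camera images.
- case: Open black battery case, fixed, outside 146 (x) x 168 (y) mm, rim 36 mm above the bench, walls and floor 4 mm. Origin: centre of its underside; z up. Four places of 69 x 78 mm, centres at x +-34.5, y +-41 mm, bays parted by a 4 mm rib along x. Three hold fixed full modules (66 x 76 mm, tops flush with the rim, at the -x end of their place, 3 mm free beyond); the short one is in any of the four.
- seat: The short module's 69 x 78 mm place in the case: origin at its centre on the upper face of the case floor, 4 mm above the bench; axes as the case's. The wide gap is on the +x side of the short module and ends at x = +34.5 mm here (case wall or neighbouring module, tops at rim height); it is 78 mm long along y, centred on y = 0.
- module: Short two-cell module, 44 (x) x 76 (y) x 26 mm high, a flat board 38 mm wide in y over the middle. Origin: centre of its underside; axes as the case's; gap face at x = +22 mm, top at z = +26 mm, 42 mm above the bench: 6 mm proud, on a springy pad. About 12 N brings it down 6 mm to a hard stop, flush; let go, it rises. It sits 0 to 3 mm along x, so the gap is 22 to 25 mm.
- spacer: Pale nylon dummy-cell spacer, 50 to 100 g, standing loose on the bench: block 19 (x) x 70 (y) x 32 mm high with a slightly narrower foot, and on top a rib 10 (x) x 44 (y) mm rising to 52 mm overall, to grip it by. Origin: centre of its underside; z up. Home, its underside is on the case floor, the block's top level with the rim, the rib 20 mm above. Either end may go to either side.
- tape: Bystander: roll of black tape lying flat, 84 mm across, 19 mm high, on the other side of the case from the spacer. Origin: centre of its underside.
- bin: Bystander: blue bin of small clips, 120 x 200 x 55 mm, beyond the case. Origin: centre of its underside.
- driver: Bystander: blue electric screwdriver lying down, about 230 mm long. Origin: on the bench under its body.
- bracket: Bystander: black U-shaped bracket, about 140 x 160 mm, 16 mm high, lying flat. Origin: at bench level, middle of the U.
Mind the look-alikes: they are no part of the job. What is shaped like the spacer but green or pink is not meant.

How it is judged (in metres and radians):
On the way:
1. the spacer stands fully home in the wide gap, let go (x of spacer in the frame of seat between 0.015 and 0.03 m and y of spacer in the frame of seat between -0.012 and 0.012 m and z of spacer in the frame of seat below 0.003 m and angle between spacer's own z axis and vertical below 0.12 rad and contact force between the fingers and spacer below 0.3 N), for 0.2 s.
At the end, for the whole second after the job is handed in: The spacer stands upright (within 0.12 rad) in the wide gap with its underside within 3 mm of the case floor, and the fingertips hold the short module pressed down (more than 4 N) with its top within 1.5 mm of flush with the rim (x of spacer in the frame of seat between 0.015 and 0.03 m and y of spacer in the frame of seat between -0.012 and 0.012 m and z of spacer in the frame of seat below 0.003 m and angle between spacer's own z axis and vertical below 0.12 rad and z of module in the frame of seat below 0.0075 m and contact force between the fingers and module above 4 N); the arm keeps its last pose, push and grip.
It fails at once if the short module is pressed with more than 60 N (contact force between the fingers and module above 60 N).
It fails at once if a bystander (tape, bin, screwdriver, bracket) is moved more than 20 mm (distance of any of tape, bin, driver, bracket from where it was at the start of the episode above 0.02 m).
It also fails if it takes over 48 s, if anything falls off the work surface, if the arm or the gripper's body presses on something with over 40 N, if the wrist force passes 120 N, or if a joint passes its speed limit or range.

## Working session

There is one attempt and no reset: what is moved stays moved. The work goes in short steps, Python scripts to look and compute and a tool call to move; the robot and the scene stay as the last step left them, time stands still between calls to the robot, and variables do not carry over. Pictures are saved under pics/ and viewed, at most 10 in all, crops included, and the job is handed in when it is done.

Besides the shell and the picture viewer there is one more tool, called after "Emit:" in YAML: its name, and indented under it one key for each argument. servo_tool: Moves the arm, as the interface text tells. Its arguments: {"type":"object","properties":{"fingers":{"type":"array","items":{"type":"number"}},"linear":{"type":"array","items":{"type":"array","items":{"type":"number"}}},"rotation":{"type":"array","items":{"type":"array","items":{"type":"number"}}},"force":{"type":"number"}},"required":["fingers","linear","rotation"]}

```bash
mkdir -p pics; cat > h.py <<'E'
import numpy as np, cv2
from bench import r
def snap(n,f):
    s=r.snapshot(n); cv2.imwrite(f'pics/{f}.png',s['frame'][:,:,::-1])
    np.savez(f'pics/{f}.npz',**{k:s[k] for k in s}); return s
def ray(s,uv,z):
    M=np.array(s['camera_from_world']); R,t=M[:3,:3],M[:3,3]
    o=-R.T@t; d=R.T@np.array([(uv[0]-s['cx'])/s['fx'],-(uv[1]-s['cy'])/s['fy'],-1])
    return o+d*(z-o[2])/d[2]
def proj(s,p):
    M=np.array(s['camera_from_world']); q=M[:3,:3]@np.array(p)+M[:3,3]
    return s['cx']+s['fx']*q[0]/-q[2], s['cy']+s['fy']*(-q[1])/-q[2]
E
python3 - <<'E'
from h import *
for n in ("scene","top"):
    s=snap(n,n+"0"); print(s.keys(),s['fx'],s['cx'],s['cy']); print(np.round(s['camera_from_world'],3))
print(r.sense())
E
```

```text
dict_keys(['frame', 'fx', 'fy', 'cx', 'cy', 'camera_from_world']) 518.026066585269 317.13051479326987 201.60218711010083
[[ 8.380000e-01  5.460000e-01 -3.000000e-03 -4.931820e+02]
 [-4.700000e-01  7.250000e-01  5.040000e-01  2.663400e+02]
 [ 2.770000e-01 -4.210000e-01  8.640000e-01 -1.589203e+03]
 [ 0.000000e+00  0.000000e+00  0.000000e+00  1.000000e+00]]
dict_keys(['frame', 'fx', 'fy', 'cx', 'cy', 'camera_from_world']) 398.6514028172024 322.28605484789523 194.17498555516477
[[ 2.900000e-02 -1.000000e+00  2.000000e-03 -2.010500e+01]
 [ 9.970000e-01  2.900000e-02  7.100000e-02 -5.847260e+02]
 [-7.100000e-02 -0.000000e+00  9.980000e-01 -1.216458e+03]
 [ 0.000000e+00  0.000000e+00  0.000000e+00  1.000000e+00]]
{'time': 0.1, 'joint_pos': array([-7.80603179e+01,  7.51048262e+00,  8.53222854e+01, -2.45577930e-03,
        8.72612247e+01, -4.89390764e+00]), 'qd': array([ 0.04376637, -0.13779887, -0.06855196,  0.01535006, -0.04253251,
        0.03402945]), 'joint_efforts': array([ 2.10350016e-03, -5.70950961e+01, -5.01942122e+01, -8.08845812e-05,
        8.08485289e-03,  3.20040238e-05]), 'tool_pos': array([ 173.66002367, -573.84379069,  249.35964128]), 'tcp_rot': array([-1.79906141e+02, -5.57476801e-03,  1.68337045e+01]), 'ft_force': array([-0.76422206, -0.7200415 ,  0.06410946]), 'wrist_torque': array([ 0.03913823, -0.05235695,  0.00081852]), 'grip_force': 0.0, 'finger_gap': 85.49956801368235}
```

View pics/top0.png

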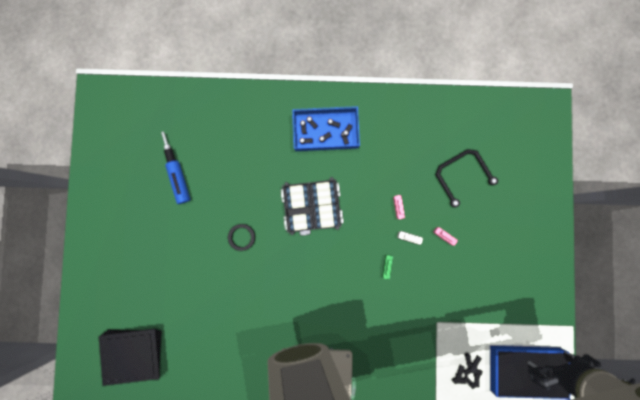

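View pics/scene0.png

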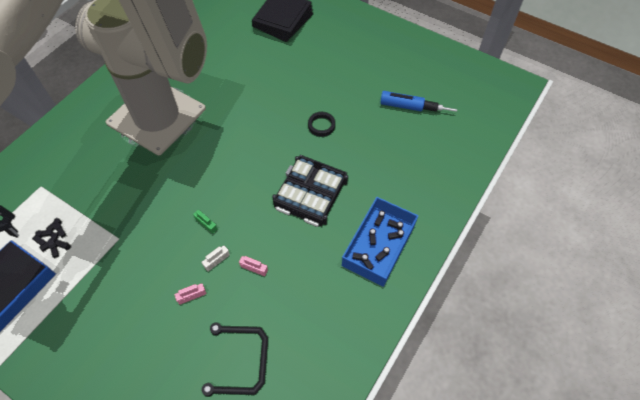

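Both pictures show the candidates. In the top view they are white (411,238), pink (399,207), pink (446,237) and green (388,267). I choose the white one, and the case is at (312,207). Next is a close crop of both.

```bash
python3 - <<'E'
from h import *
i=cv2.imread('pics/top0.png')[172:277,275:430]
cv2.imwrite('pics/crop.png',cv2.resize(i,None,fx=5,fy=5,interpolation=cv2.INTER_CUBIC))
s=np.load('pics/top0.npz')
for uv in [(411,238),(312,207)]: print(ray(s,uv,40))
s2=np.load('pics/scene0.npz'); print(ray(s2,(215,258),40),ray(s2,(310,190),36))
# blob of white
f=s['frame']; roi=np.zeros(f.shape[:2],np.uint8); roi[225:252,393:430]=1
m=((f.min(2)>130)&(roi>0)).astype(np.uint8); c=max(cv2.findContours(m,0,1)[0],key=cv2.contourArea)
rc=cv2.minAreaRect(c);print(rc); b=cv2.boxPoints(rc); print([ray(s,p,36).round() for p in b])
E
```

```text
[ 458.29528813 -275.97916176   40.        ]
[543.62212772  26.9567798   40.        ]
[ 468.86743068 -286.87214644   40.        ] [557.29048011  12.81346409  36.        ]
((410.1512451171875, 237.4856414794922), (25.282102584838867, 8.40855598449707), 16.389541625976562)
[array([ 457., -234.,   36.]), array([ 482., -241.,   36.]), array([ 462., -315.,   36.]), array([ 438., -308.,   36.])]
```

View pics/crop.png

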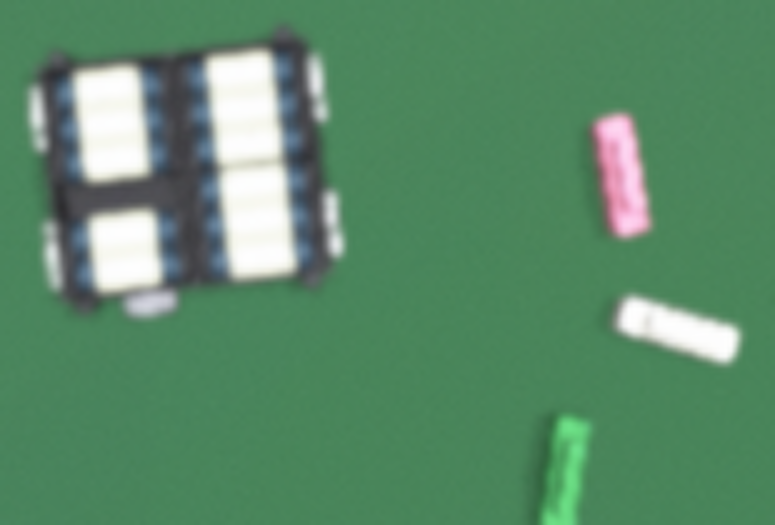

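The crop confirms the choice: the white one at crop (680,330) is the spacer, and the pink and green ones are look-alikes. The short module is at the case's lower left (crop 125,250), with the gap above it (crop 125,195). So the case's +x is roughly world +x, and the seat is at case (-34.5,+41). The spacer is near (460,-275) with yaw about -15°, and the tool yaw should be 75°.

Emit:
servo_tool:
  fingers: [0.05,0.05,0.05,0.05,0.05,0.05,0.05,0.05,0.05,0.05]
  linear:
    - [0.36,-0.203,0.05]
    - [0.36,-0.203,0.05]
    - [0.36,-0.203,0.05]
    - [0.36,-0.203,0.05]
    - [0.36,-0.203,0.05]
    - [0.36,-0.203,0.05]
    - [0.36,-0.203,0.05]
    - [0.36,-0.203,0.05]
    - [0.36,-0.203,0.05]
    - [0.36,-0.203,0.05]
  rotation:
    - [0,0,-58]
    - [0,0,-58]
    - [0,0,-58]
    - [0,0,-58]
    - [0,0,-58]
    - [0,0,-58]
    - [0,0,-58]
    - [0,0,-58]
    - [0,0,-58]
    - [0,0,-58]
  force: 30

```text
time: 1.1
tool_pos: [460.6, -273.2, 199.3]
tcp_rot: [-179.9, -0.1, 75.1]
ft_force: [-0.8, 0.0, 0.2]
finger_gap: 50.0
grip_force: 0.0
```

```bash
python3 - <<'E'
from h import *
s=snap("wrist","w1"); q=r.sense(); print(q['time'],q['tool_pos'],q['tcp_rot'],q['ft_force'],q['finger_gap'])
print(np.round(s['camera_from_world'],3),s['fx'],s['cx'],s['cy'])
print(proj(s,(460,-275,40)))
E
```

```text
1.15 [ 459.76127754 -274.67052708  199.62336191] [-1.79922450e+02 -1.22343335e-02  7.49852314e+01] [-0.19888698  0.52255311 -0.31320273] 49.765916047511496
[[ 9.66000e-01 -2.59000e-01 -0.00000e+00 -5.15712e+02]
 [ 2.49000e-01  9.31000e-01 -2.65000e-01  1.60421e+02]
 [ 6.90000e-02  2.56000e-01  9.64000e-01 -2.90605e+02]
 [ 0.00000e+00  0.00000e+00  0.00000e+00  1.00000e+00]] 280.3248797230018 313.66257626641436 196.23762221072283
(np.float64(313.41628964927037), np.float64(188.2033610695309))
```

View pics/w1.png

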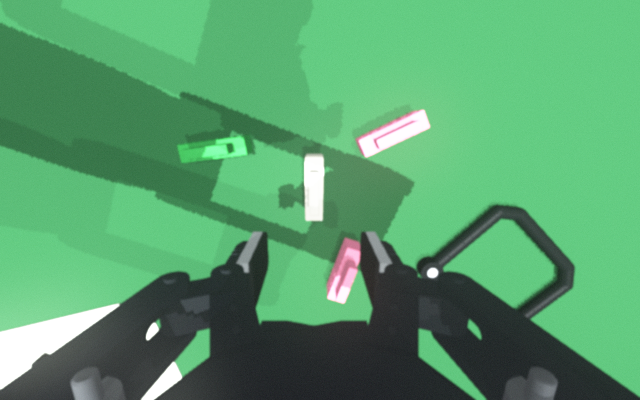

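The spacer is at (314,187), as predicted, with long axis vertical. A pink look-alike is at (345,270) and must be cleared.

```bash
python3 - <<'E'
from h import *
s=np.load('pics/w1.npz'); f=s['frame'].astype(int)
hsv=cv2.cvtColor(s['frame'],cv2.COLOR_RGB2HSV)
roi=np.zeros(f.shape[:2],bool); roi[145:230,290:345]=1
m=((hsv[:,:,1]<70)&(f.min(2)>120)&roi).astype(np.uint8); c=max(cv2.findContours(m,0,1)[0],key=cv2.contourArea)
print(cv2.minAreaRect(c),cv2.boundingRect(c)); 
for v in range(150,224,6): 
    x=np.flatnonzero(m[v]); print(v,(x.min(),x.max()) if len(x) else None,end=' ')
print([proj(s,ray(s,(314,187),40)+0)])
for z in (32,52):
  print(z,ray(s,(314,187),z))
# model predictions with yaw -15, centre 460,-275
y=np.radians(-15);X=np.array([np.cos(y),np.sin(y),0]);Y=np.array([-np.sin(y),np.cos(y),0])
for h,a,b in((0,9,35),(32,9.5,35),(52,5,22)):
  print(h,[np.round(proj(s,np.array([460,-275,h])+sx*a*X+sy*b*Y)) for sx,sy in((1,1),(-1,1),(-1,-1),(1,-1))])
print('pink',ray(s,(345,270),40),ray(s,(352,240),32),ray(s,(335,300),32))
i=s['frame'][140:235,270:390,::-1]; cv2.imwrite('pics/c2.png',cv2.resize(i,None,fx=6,fy=6,interpolation=2))
E
```

```text
((314.0, 187.0), (68.0, 20.0), 90.0) (304, 153, 21, 69)
150 None 156 (np.int64(305), np.int64(323)) 162 (np.int64(304), np.int64(324)) 168 (np.int64(304), np.int64(324)) 174 (np.int64(304), np.int64(324)) 180 (np.int64(304), np.int64(323)) 186 (np.int64(304), np.int64(323)) 192 (np.int64(304), np.int64(323)) 198 (np.int64(304), np.int64(323)) 204 (np.int64(304), np.int64(323)) 210 (np.int64(304), np.int64(323)) 216 (np.int64(305), np.int64(323)) 222 None [(np.float64(314.00000000000097), np.float64(187.00000000000028))]
32 [ 460.4291793  -275.77084625   32.        ]
52 [ 461.64709406 -271.13625257   52.        ]
0 [array([321., 150.]), array([306., 150.]), array([306., 209.]), array([321., 209.])]
32 [array([323., 153.]), array([304., 153.]), array([305., 217.]), array([322., 217.])]
52 [array([319., 169.]), array([308., 169.]), array([308., 212.]), array([318., 212.])]
pink [ 469.8388046  -375.83149795   40.        ] [ 485.86355673 -345.92204      32.        ] [ 448.81171627 -416.55795716   32.        ]
```

View pics/c2.png

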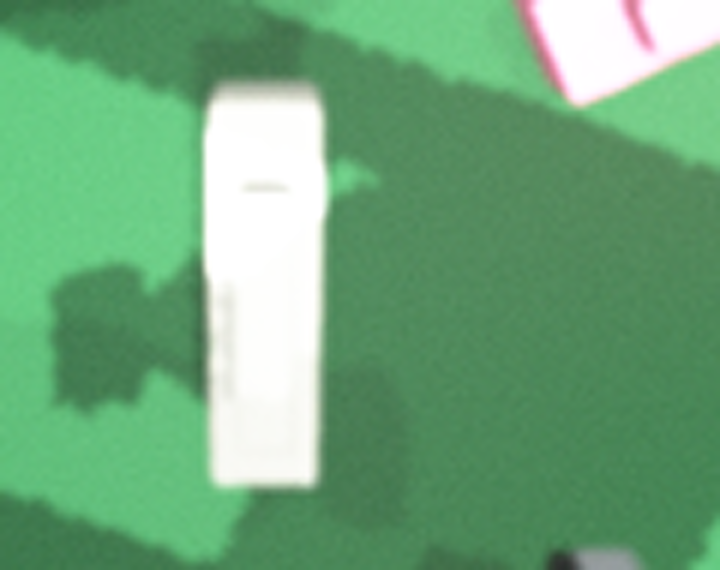

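Emit:
servo_tool:
  fingers: [0.03,0.03,0.03,0.03,0.03,0.03,0.03,0.0,0.0,0.0]
  linear:
    - [-0.002,0.001,0.04]
    - [-0.002,0.001,0.07]
    - [-0.002,0.001,0.1]
    - [-0.002,0.001,0.12]
    - [-0.002,0.001,0.135]
    - [-0.002,0.001,0.14]
    - [-0.002,0.001,0.14]
    - [-0.002,0.001,0.14]
    - [-0.002,0.001,0.14]
    - [-0.002,0.001,0.14]
  rotation:
    - [0,0,0]
    - [0,0,0]
    - [0,0,0]
    - [0,0,0]
    - [0,0,0]
    - [0,0,0]
    - [0,0,0]
    - [0,0,0]
    - [0,0,0]
    - [0,0,0]
  force: 40

```text
time: 2.15
tool_pos: [460.9, -278.7, 61.8]
tcp_rot: [179.9, 0.1, 74.8]
ft_force: [-0.4, -0.7, 3.9]
finger_gap: 8.4
grip_force: 42.9
```

Emit:
servo_tool:
  fingers: [0.0,0.0,0.0,0.0]
  linear:
    - [0,0,0]
    - [0,0,0]
    - [0,0,0]
    - [0,0,0]
  rotation:
    - [0,0,0]
    - [0,0,0]
    - [0,0,0]
    - [0,0,0]
  force: 40

```text
time: 2.55
tool_pos: [460.9, -278.7, 61.8]
tcp_rot: [179.9, 0.1, 74.8]
ft_force: [-0.5, -0.4, 6.3]
finger_gap: 8.5
grip_force: 43.2
```

Emit:
servo_tool:
  fingers: [0.0,0.0,0.0,0.0,0.0,0.0,0.0,0.0,0.0,0.0]
  linear:
    - [0,0,-0.02]
    - [0,0,-0.05]
    - [0,0,-0.09]
    - [0.02,0.005,-0.13]
    - [0.06,0.01,-0.14]
    - [0.1,0.015,-0.14]
    - [0.145,0.02,-0.14]
    - [0.19,0.025,-0.14]
    - [0.232,0.025,-0.14]
    - [0.232,0.025,-0.14]
  rotation:
    - [0,0,0]
    - [0,0,0]
    - [0,0,0]
    - [0,0,0]
    - [0,0,-5]
    - [0,0,-10]
    - [0,0,-15]
    - [0,0,-20]
    - [0,0,-22]
    - [0,0,-22]
  force: 40

```text
time: 3.55
tool_pos: [545.6, -55.6, 200.3]
tcp_rot: [180.0, -0.1, 97.2]
ft_force: [-0.6, 0.5, -0.2]
finger_gap: 8.5
grip_force: 42.4
```

Emit:
servo_tool:
  fingers: [0.0,0.0,0.0]
  linear:
    - [0,0,0]
    - [0,0,0]
    - [0,0,0]
  rotation:
    - [0,0,0]
    - [0,0,0]
    - [0,0,0]
  force: 40

```text
time: 3.85
tool_pos: [544.5, -61.8, 200.3]
tcp_rot: [-180.0, 0.0, 96.7]
ft_force: [0.4, -0.2, -1.1]
finger_gap: 8.7
grip_force: 42.4
```

```bash
python3 - <<'E'
from h import *
s=snap("wrist","w2"); q=r.sense(); print(q['time'],q['tool_pos'],q['tcp_rot'],q['ft_force'],q['finger_gap'])
E
```

```text
3.9 [544.55982141 -61.79641004 200.27757912] [-1.79993566e+02  6.24592268e-03  9.67156244e+01] [ 0.4445705  -0.00769202 -1.18084832] 8.266186917647413
```

View pics/w2.png

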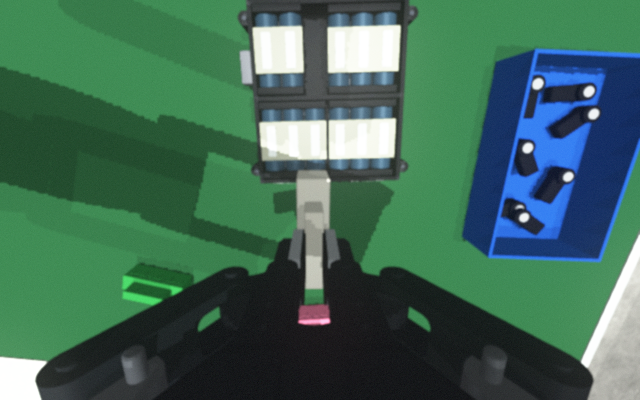

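The spacer hangs straight in the grip (314,240). The case fills (248–410, 0–180), and the gap is at columns 303–327, rows 10–92, right of the short module (278,50). I'll crop it for edges.

```bash
python3 - <<'E'
from h import *
s=np.load('pics/w2.npz'); i=s['frame'][0:190,235:420,::-1]; i=np.clip(i.astype(float)*1.8,0,255).astype(np.uint8)
i=cv2.resize(i,None,fx=3.15,fy=3.15,interpolation=2); cv2.imwrite('pics/c3.png',i[:, :])
print(i.shape)
E
```

```text
(598, 583, 3)
```

View pics/c3.png

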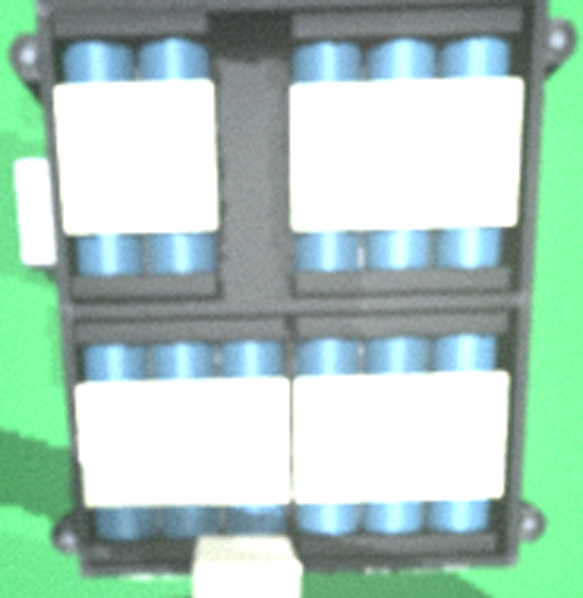

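```bash
python3 - <<'E'
from h import *
from scipy.optimize import least_squares
s=np.load('pics/w2.npz')
P=[((297,375),(0,-22,36)),((510,372),(66,-22,36)),((503,500),(66,-60,36)),((295,505),(0,-60,36)),
((77,383),(-69,-22,36)),((290,377),(-3,-22,36)),((85,507),(-69,-60,36)),((292,503),(-3,-60,36)),
((291,85),(0,60,36)),((522,80),(66,60,36)),((517,228),(66,22,36)),((292,231),(0,22,36))]
S=[((54,88),(-69,60,42)),((215,80),(-25,60,42)),((217,232),(-25,22,42)),((63,235),(-69,22,42))]
px=lambda c:np.array(c)/3.15+[235-.34,-.34]
def W(t,p): c,n=np.cos(t[2]),np.sin(t[2]); return np.array([t[0]+c*p[0]-n*p[1],t[1]+n*p[0]+c*p[1],p[2]])
def res(t):
    a=[np.array(proj(s,W(t,p)))-px(c) for c,p in P]
    a+=[np.array(proj(s,W(t,(p[0]+t[3],p[1],p[2]))))-px(c) for c,p in S]
    return np.ravel(a)
o=least_squares(res,[544,27,.1,1.5],loss='soft_l1'); t=o.x
print(t[:2],np.degrees(t[2]),t[3]); print(o.fun.reshape(-1,2).round(1).tolist())
for x in (-73,73):
  for y in (-84,84): print(np.round((np.array(proj(s,W(t,(x,y,36))))-[235,0])*3.15))
o_=t[3]; g0=-25+o_; gx=(g0+0)/2
print('gap',g0,W(t,(gx,41,36)),'module',W(t,(-47+o_,41,42)))
q=r.sense(); print(q['tool_pos'],q['tcp_rot'])
# held spacer check
T=np.array([544.4,-61.5]);a=np.radians(96.8-90)
for h,aa,b in((0,9,35),(32,9.5,35)):
  print([np.round(proj(s,W((T[0],T[1],a),(sx*aa,sy*b,140+h)))) for sx in(-1,1) for sy in(1,-1)])
E
```

```text
[549.07344541  26.89954247] 8.177234929780134 1.18364954185542
[[0.0, 1.8], [-0.9, 0.9], [-0.6, -1.3], [1.1, -1.2], [0.3, 1.1], [-0.8, 1.2], [0.6, -0.1], [-0.9, -0.5], [0.9, 0.7], [0.0, 0.2], [-0.7, -1.6], [1.1, -0.6], [0.5, -0.1], [-1.4, 1.0], [-0.4, -1.2], [1.1, -0.8]]
[ 79. 578.]
[34. -2.]
[518. 567.]
[551. -17.]
gap -23.81635045814458 [531.45468068  65.78892106  36.        ] module [497.89125587  60.9659694   42.        ]
[544.55982141 -61.79641004 200.27757912] [-1.79993566e+02  6.24592268e-03  9.67156244e+01]
[array([300., 169.]), array([301., 264.]), array([327., 169.]), array([326., 264.])]
[array([296., 179.]), array([298., 290.]), array([330., 179.]), array([329., 290.])]
```

Emit:
servo_tool:
  fingers: [0.0,0.0,0.0,0.0,0.0,0.0,0.0,0.0,0.0,0.0]
  linear:
    - [0.03,0.001,0]
    - [0.06,0.001,0]
    - [0.09,0.002,0]
    - [0.115,0.002,0.01]
    - [0.129,0.002,0.03]
    - [0.129,0.002,0.06]
    - [0.129,0.002,0.08]
    - [0.129,0.002,0.086]
    - [0.129,0.002,0.086]
    - [0.129,0.002,0.086]
  rotation:
    - [0,0,-1.4]
    - [0,0,-1.4]
    - [0,0,-1.4]
    - [0,0,-1.4]
    - [0,0,-1.4]
    - [0,0,-1.4]
    - [0,0,-1.4]
    - [0,0,-1.4]
    - [0,0,-1.4]
    - [0,0,-1.4]
  force: 40

```text
time: 4.9
tool_pos: [532.3, 67.3, 115.6]
tcp_rot: [179.9, 0.0, 98.2]
ft_force: [0.4, 0.3, -0.4]
finger_gap: 8.6
grip_force: 42.4
```

```bash
python3 - <<'E'
from h import *
s=snap("wrist","w3"); q=r.sense(); print(q['time'],q['tool_pos'],q['tcp_rot'],q['ft_force'],q['finger_gap'])
i=s['frame'][60:330,190:450,::-1]; i=np.clip(i.astype(float)*1.8,0,255).astype(np.uint8)
cv2.imwrite('pics/c4.png',cv2.resize(i,None,fx=2.2,fy=2.2,interpolation=2))
E
```

```text
4.95 [532.60620444  67.3553957  115.94985668] [1.79861509e+02 1.45675280e-02 9.81846406e+01] [-0.12511416  0.96471257 -1.15464827] 8.620969437226899
```

View pics/c4.png

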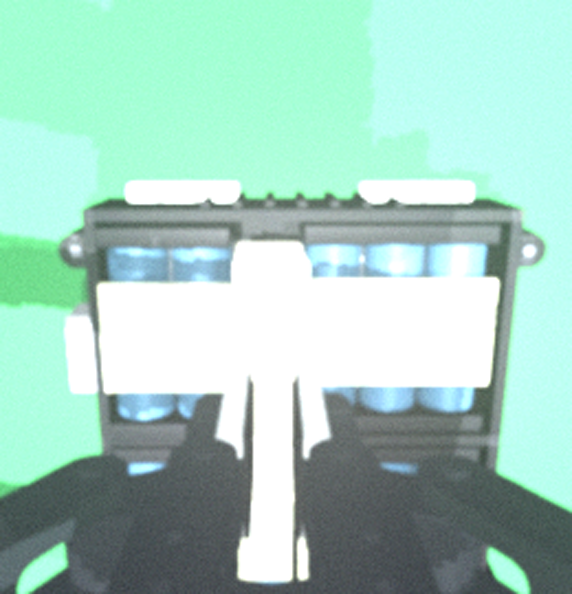

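The spacer's far end (crop 270,240) is centred between the module edge (237) and the neighbouring module edge (302), within about 0.5 mm. Lowering it now.

Emit:
servo_tool:
  fingers: [0.0,0.0,0.0,0.0,0.0,0.0,0.0,0.0,0.0,0.0]
  linear:
    - [0,0,0.005]
    - [0,0,0.01]
    - [0,0,0.015]
    - [0,0,0.02]
    - [0,0,0.024]
    - [0,0,0.028]
    - [0,0,0.032]
    - [0,0,0.036]
    - [0,0,0.04]
    - [0,0,0.04]
  rotation:
    - [0,0,0]
    - [0,0,0]
    - [0,0,0]
    - [0,0,0]
    - [0,0,0]
    - [0,0,0]
    - [0,0,0]
    - [0,0,0]
    - [0,0,0]
    - [0,0,0]
  force: 40

```text
time: 5.95
tool_pos: [531.0, 67.8, 73.5]
tcp_rot: [-179.9, -0.0, 98.2]
ft_force: [-0.1, 0.5, 0.3]
finger_gap: 8.7
grip_force: 42.4
```

Emit:
servo_tool:
  fingers: [0.0,0.0,0.0,0.0,0.0]
  linear:
    - [0,0,0.003]
    - [0,0,0.006]
    - [0,0,0.008]
    - [0,0,0.009]
    - [0,0,0.009]
  rotation:
    - [0,0,0]
    - [0,0,0]
    - [0,0,0]
    - [0,0,0]
    - [0,0,0]
  force: 40

```text
time: 6.45
tool_pos: [531.7, 67.8, 65.8]
tcp_rot: [180.0, -0.0, 98.2]
ft_force: [-2.0, 0.6, 3.9]
finger_gap: 8.4
grip_force: 43.0
```

Contact at z = 65.8, exactly the height expected for the floor. Releasing and then lifting.

Emit:
servo_tool:
  fingers: [0.022,0.022,0.022,0.022,0.022,0.022,0.022,0.022,0.022,0.022]
  linear:
    - [0,0,0]
    - [0,0,0]
    - [0,0,0]
    - [0,0,0]
    - [0,0,-0.005]
    - [0,0,-0.015]
    - [0,0,-0.03]
    - [0,0,-0.05]
    - [0,0,-0.07]
    - [0,0,-0.07]
  rotation:
    - [0,0,0]
    - [0,0,0]
    - [0,0,0]
    - [0,0,0]
    - [0,0,0]
    - [0,0,0]
    - [0,0,0]
    - [0,0,0]
    - [0,0,0]
    - [0,0,0]
  force: 40

```text
time: 7.45
tool_pos: [534.2, 67.9, 140.3]
tcp_rot: [179.6, 0.0, 98.2]
ft_force: [0.6, 0.4, 0.6]
finger_gap: 21.9
grip_force: 0.0
```

```bash
python3 - <<'E'
from h import *
s=snap("wrist","w4"); q=r.sense(); print(q['time'],q['tool_pos'],q['tcp_rot'],q['ft_force'],q['finger_gap'])
i=s['frame'][60:330,190:450,::-1]; i=np.clip(i.astype(float)*1.3,0,255).astype(np.uint8)
cv2.imwrite('pics/c5.png',cv2.resize(i,None,fx=2.2,fy=2.2,interpolation=2))
t=(549.07,26.9,np.radians(8.177))
def W(p): c,n=np.cos(t[2]),np.sin(t[2]); return np.array([t[0]+c*p[0]-n*p[1],t[1]+n*p[0]+c*p[1],p[2]])
for z,a,b in((36,9.5,35),(56,5,22)):
  print([np.round((np.array(proj(s,W((-11.9+sx*a,41+sy*b,z))))-[190,60])*2.2) for sx in(-1,1) for sy in(1,-1)])
E
```

```text
7.5 [533.32822708  67.83766703 138.33217723] [1.79702599e+02 3.55629046e-02 9.82361801e+01] [0.46127389 0.44376042 0.05606421] 22.04280855163044
[array([235., 224.]), array([238., 398.]), array([287., 224.]), array([286., 398.])]
[array([246., 270.]), array([248., 388.]), array([275., 270.]), array([275., 388.])]
```

View pics/c5.png

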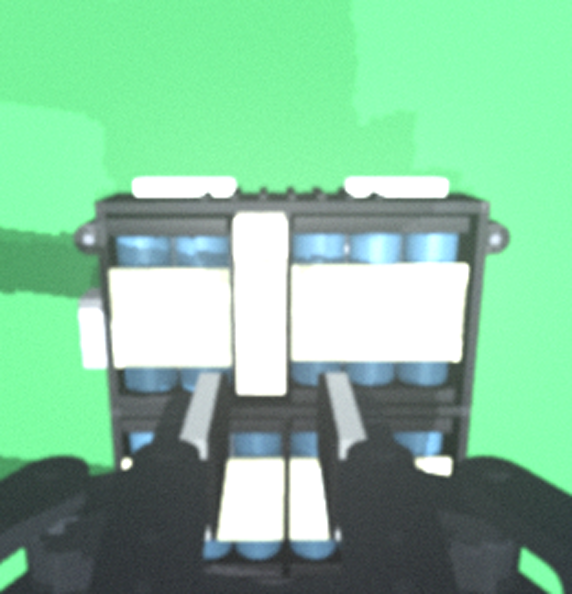

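The spacer stands home: top at columns 234–288, as predicted for the gap, with rib and block unobstructed. Next: close the fingers, move over the module centre (-34 mm in tool y) and descend.

Emit:
servo_tool:
  fingers: [0.0,0.0,0.0,0.0,0.0,0.0,0.0,0.0,0.0,0.0]
  linear:
    - [-0.002,-0.017,0]
    - [-0.002,-0.034,0]
    - [-0.002,-0.034,0]
    - [-0.002,-0.034,0.02]
    - [-0.002,-0.034,0.04]
    - [-0.002,-0.034,0.055]
    - [-0.002,-0.034,0.065]
    - [-0.002,-0.034,0.07]
    - [-0.002,-0.034,0.07]
    - [-0.002,-0.034,0.07]
  rotation:
    - [0,0,0]
    - [0,0,0]
    - [0,0,0]
    - [0,0,0]
    - [0,0,0]
    - [0,0,0]
    - [0,0,0]
    - [0,0,0]
    - [0,0,0]
    - [0,0,0]
  force: 40

```text
time: 8.5
tool_pos: [498.7, 61.0, 65.9]
tcp_rot: [180.0, 0.0, 98.2]
ft_force: [0.3, 0.0, 1.0]
finger_gap: 0.3
grip_force: 0.0
```

Emit:
servo_tool:
  fingers: [0.0,0.0,0.0,0.0,0.0,0.0,0.0,0.0,0.0,0.0]
  linear:
    - [0,0,0.001]
    - [0,0,0.002]
    - [0,0,0.003]
    - [0,0,0.004]
    - [0,0,0.005]
    - [0,0,0.006]
    - [0,0,0.007]
    - [0,0,0.008]
    - [0,0,0.008]
    - [0,0,0.008]
  rotation:
    - [0,0,0]
    - [0,0,0]
    - [0,0,0]
    - [0,0,0]
    - [0,0,0]
    - [0,0,0]
    - [0,0,0]
    - [0,0,0]
    - [0,0,0]
    - [0,0,0]

```text
time: 9.5
tool_pos: [498.3, 60.9, 57.7]
tcp_rot: [180.0, 0.0, 98.2]
ft_force: [-2.6, -0.5, 5.0]
finger_gap: 0.4
grip_force: 3.1
```

Emit:
servo_tool:
  fingers: [0.0,0.0,0.0,0.0,0.0,0.0]
  linear:
    - [0,0,0.001]
    - [0,0,0.002]
    - [0,0,0.003]
    - [0,0,0.003]
    - [0,0,0.003]
    - [0,0,0.003]
  rotation:
    - [0,0,0]
    - [0,0,0]
    - [0,0,0]
    - [0,0,0]
    - [0,0,0]
    - [0,0,0]

```text
time: 10.1
tool_pos: [498.5, 60.9, 55.2]
tcp_rot: [180.0, 0.0, 98.2]
ft_force: [-4.0, 0.6, 10.2]
finger_gap: -0.2
grip_force: 5.1
```

Emit:
servo_tool:
  fingers: [0.0,0.0,0.0,0.0,0.0,0.0]
  linear:
    - [0,0,0.001]
    - [0,0,0.002]
    - [0,0,0.002]
    - [0,0,0.002]
    - [0,0,0.002]
    - [0,0,0.002]
  rotation:
    - [0,0,0]
    - [0,0,0]
    - [0,0,0]
    - [0,0,0]
    - [0,0,0]
    - [0,0,0]

```text
time: 10.7
tool_pos: [499.9, 61.1, 54.8]
tcp_rot: [179.8, 0.0, 98.2]
ft_force: [-5.2, 0.9, 19.7]
finger_gap: -0.1
grip_force: 9.7
```

Hard stop reached: 20 N, with z stalled at about 55. One last look before handing in.

```bash
python3 - <<'E'
from h import *
s=snap("wrist","w6"); q=r.sense(); print(q['time'],q['tool_pos'],q['ft_force'])
cv2.imwrite('pics/c6.png',np.clip(s['frame'][:,:,::-1]*1.5,0,255).astype(np.uint8))
E
```

```text
10.75 [499.98445791  61.10083295  54.83012419] [-3.72384794  1.20907395 19.33169065]
```

View pics/c6.png

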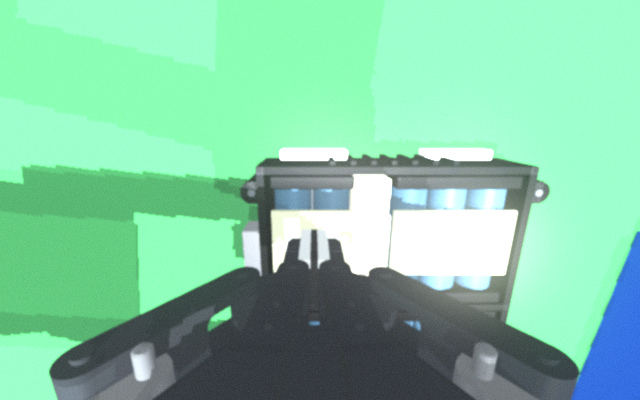

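The fingertips (314,240) press on the module's board, and the spacer (370,215) stands upright in the gap, untouched. The module's top is level with its neighbour's.

```bash
python3 -c "
from bench import r
print(r.hand_in())"
```

```text
the job is handed in; nothing more can be done
None
```

I handed the job in at about 11 s of the 48 s allowed: the spacer is released and stands home in the wide gap, and the closed fingertips hold the short module at its hard stop with about 20 N; the judge's verdict was not shown.

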